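Fill the jar carrier and hold it out

TASK

Put the two small amber honey jars with golden lids upright into the two pockets of the wooden carrier, one jar in each, while the carrier stands on the table. Then lift the carrier by its handle bar about 10 cm clear of the table, keep it level with both jars in place, and finish while still holding it there, steady in the air. Leave everything else on the table where it is.

Things in the scene. Friction and masses are not known exactly. Their poses are not given: they have to be found in the camera images.
- carrier: Loose pale pine jar carrier, about 0.44 kg: a board 84 mm (its x) by 230 mm (its y) by 24 mm thick, with two round bores (pockets) on its long axis and an upright frame handle across its middle. Origin: centre of its underside, z up. Turning it by half a turn changes nothing but which pocket is left or right.
- handle_center (a point): Centre of the carrier's dark wooden handle bar, 137 mm above the carrier's underside and right over its centre. The bar is 78 mm long (carrier x), 16 mm thick (carrier y) and 30 mm high (its top is 152 mm above the underside); it stands on two pine posts, 16 mm thick, 12 mm wide, at x = -31 and +31 mm. Pinch it across its 16 mm thickness, from above. Same axes as the carrier.
- pocket_left (a point): Centre of the mouth of one pocket, at the carrier's y = +82 mm, level with the board's top (24 mm above its underside): a round bore 50 mm across, 16 mm deep, with a flat bottom 8 mm above the underside. Same axes as the carrier.
- pocket_right (a point): The same for the other pocket, at the carrier's y = -82 mm.
- pocket_left_seat (a point): Where the centre of a jar lies when it stands properly in the left pocket: 40 mm above the carrier's underside. Same axes as the carrier.
- pocket_right_seat (a point): The same for the right pocket.
- amber_a_center (a point): Centre (half-way up) of one of the two small amber honey jars with golden lids: an upright plain cylinder 44 mm in diameter, 64 mm high, about 0.11 kg, lid 13 mm high and no wider than the glass. It stands on the table among the other small jars; either amber jar may go into either pocket. z is its upright axis.
- amber_b_center (a point): Centre (half-way up) of one of the two small amber honey jars with golden lids: an upright plain cylinder 44 mm in diameter, 64 mm high, about 0.11 kg, lid 13 mm high and no wider than the glass. It stands on the table among the other small jars; either amber jar may go into either pocket. z is its upright axis.
- dark_a_center (a point): Centre of one of the two small dark brown honey jars with black lids, 44 mm in diameter, 64 mm high, standing on the table. Not wanted: leave it alone.
- dark_b_center (a point): Centre of one of the two small dark brown honey jars with black lids, 44 mm in diameter, 64 mm high, standing on the table. Not wanted: leave it alone.
- tall_jar_center (a point): Centre of a big brown honey jar with a black lid, 74 mm in diameter, 150 mm high. Leave it alone.
- squat_jar_center (a point): Centre of a pale honey jar with a white lid, 70 mm in diameter, 90 mm high. Leave it alone.
- carton_center (a point): Centre of a small yellow and red carton, 45 by 55 mm, 110 mm high. Leave it alone.
- candles_center (a point): Centre of a lying bundle of yellow beeswax candles, 160 mm long (its x), 66 mm wide, 44 mm high. Leave it alone.
There are look-alikes about, which are no part of the job. Leave any pink or purple look-alike of the part that bears amber_a_center alone. Leave any blue or purple look-alike of the part that bears amber_b_center alone.

How it is judged (in metres and radians):
On the way:
1. both amber jars stand in the carrier's pockets, let go, with the carrier on the table (((distance between amber_a_center and pocket_left_seat below 0.008 m and distance between amber_b_center and pocket_right_seat below 0.008 m) or (distance between amber_b_center and pocket_left_seat below 0.008 m and distance between amber_a_center and pocket_right_seat below 0.008 m)) and height (world z) of carrier below 0.006 m and contact force between the fingers and amber_a below 0.2 N and contact force between the fingers and amber_b below 0.2 N), for 0.2 s.
At the end, for the whole second after the job is handed in: Each amber jar is in its own pocket (within 8 mm of its seat), untouched; the fingers grip the handle; the carrier's underside is 70 to 150 mm above the table, tilted under 0.1 rad, still (20 mm/s, 0.15 rad/s), resting against nothing else (((distance between amber_a_center and pocket_left_seat below 0.008 m and distance between amber_b_center and pocket_right_seat below 0.008 m) or (distance between amber_b_center and pocket_left_seat below 0.008 m and distance between amber_a_center and pocket_right_seat below 0.008 m)) and contact force between the fingers and amber_a below 0.2 N and contact force between the fingers and amber_b below 0.2 N and height (world z) of carrier between 0.07 and 0.15 m and angle between carrier's own z axis and vertical below 0.1 rad and linear speed of carrier below 0.02 m/s and angular speed of carrier below 0.15 rad/s and contact force between the fingers and handle above 2 N and contact force between carrier and dark_a below 0.1 N and contact force between carrier and dark_b below 0.1 N and contact force between carrier and tall_jar below 0.1 N and contact force between carrier and squat_jar below 0.1 N and contact force between carrier and carton below 0.1 N and contact force between carrier and candles below 0.1 N); the arm keeps its last pose, push and grip.
It fails at once if the carrier is tipped by more than 0.3 rad (angle between carrier's own z axis and vertical above 0.3 rad).
It fails at once if an amber jar is tipped by more than 0.6 rad (angle between any of amber_a_center, amber_b_center's own z axis and vertical above 0.6 rad).
It fails at once if another thing on the table is moved by more than 25 mm (distance of any of dark_a_center, dark_b_center, tall_jar_center, squat_jar_center, carton_center, candles_center from where it was at the start of the episode above 0.025 m).
It also fails if it takes over 72 s, if anything falls off the work surface, if the arm or the gripper's body presses on something with over 40 N, if the wrist force passes 120 N, or if a joint passes its speed limit or range.

ROBOT

A 6-joint arm with a two-finger parallel gripper is mounted at the origin on the work surface. World frame = base frame: x ahead of the robot, y to its left, z up, the work surface at z = 0. Lengths are in m, angles in degrees, forces in N, time in s.
With the tool pointing down it reaches from about 0.3 to 0.75 m from the base axis. Payload 8.5 kg.
Tool frame: the origin (TCP) lies midway between the tips of the shut fingers; the grasp point (between the pads) lies 19 mm behind it (env.tcp_to_grasp is the z of the grasp point in the tool frame, in m); z points along the fingers, y is the line along which they close (so a half turn about z gives the same grasp; the last joint's range is limited). The gripper opens to 85 mm and grips with 20 to 120 N. Pads are 22 mm wide; open, the fingers measure 114 mm over their backs; the gripper's body (76 mm by 85 mm) begins 54 mm behind the grasp point. The pads swing forward as they close: fully open they stand 13 mm farther back than shut.
Start: joints at [51.263, 21.807, 74.336, -0, 83.858, -12.336], TCP at [0.245, 0.493, 0.231] pointing down, gripper open.
Joint ranges: [-178.18, 178.18], [-50.72, 133.34], [12.68, 142.11], [-81.47, 261.47], [9.98, 163.14], [-165.26, 165.26]. Speed limits (degrees/s): [136.94, 136.94, 180, 180, 180, 180].

INTERFACE

Orientations are given as a 3x3 rotation matrix whose columns are the frame's x, y, z axes.
In Python, from rig import env, imaging, job, models gives the robot as it stands. The module is installed in compiled form; this text tells all that it offers.
- The arm moves only by the tool jog_arm, never from a script. Its argument "plan" is text: rows parted by semicolons, each of 7 numbers parted by spaces: the turn, a rotation vector about the tool's x, y, z in degrees, then the shift along the tool's x, y, z in cm, then the closure in counts, from 0 (fully open) to 255 (shut). In form: rx ry rz x y z claw; .... A call has 1 to 10 rows; each row shifts and turns the commanded pose from where the row before left it, along the tool's axes as they then stand; what a row does not reach is not made up. A row lasts 1/12 s, in which the tool goes at most 41.7 mm and 7.16 degrees, less where a joint would pass 70% of its speed; a pose out of reach is approached as far as the arm can. A call with a gripper value outside its range is refused whole. The fingers move at their own pace and stop on an object; "grip_force" is the grip in N (left out, the last holds). Time passes only in rows, so rows that do not move let the fingers close. It gives the time, the measured TCP pose, the force, the opening and the grip force at its end, in the units of the state.
- env.observe(): the state, without advancing time (a new reading comes with each control period).
- imaging.get_image(name): name is "scene" or "top" or "wrist"; returns a dict with "pixels" (400x640x3 uint8, red, green, blue), "depth" (400x640 float32, m along the optical axis (not along the pixel's ray), 0 where there is no reading), "fov_y" (degrees; the focal length in pixels is half the picture's height over the tangent of half this angle, whatever the lens; pixels are square), "cx", "cy" (the principal point, pixels), "distortion" ([k1, k2, p1, p2, k3] as OpenCV has them; the pictures are not rectified), "world_from_camera" (4x4, takes a point from camera to world coordinates). Camera axes: x right, y down, z forward; pixel columns grow to the right and rows downward; lengths in m; the calibration is good to about 2 mm. A picture is of the moment at which its call begins.
- job.close_job(): hands the job in; it is judged then, once.
Trained networks look in the newest picture that a camera, given by its name, has taken for a name from the list of things; names that differ only in an ending like _2 or _b are one class to them, and where a whole thing is asked for, a point or a joint stands for the part that bears it (a point fixed in the world has none). Each returns a list of dicts, best first, with "confidence" (0 to 1); they miss things now and then, are a little off and sometimes report something else, mostly with a low value. They report only what shows in the picture. A call takes as long as a camera call. They do not tell look-alikes from the thing itself.
- models.outline_of(camera, query): "region" (400x640 bool, what is visible of it) and "bbox" ([centre column, centre row, width, height] in pixels, round what is visible of it).
- models.tip_of(camera, query): "at" ([column, row] in pixels: a listed point, or the origin of a listed thing).
The state is a dict: "time_s": time; "q": joint angles; "qvel": joint speeds; "joint_efforts": joint torques, N m; "position": TCP position; "tool_rot": TCP orientation; "ft_force": force on the tool from outside, world axes, zero at the start; "wrist_torque": the same for the moment, N m; "grip_width": finger opening in m; "gripper_force": force on a finger pad.
Only numpy, scipy, OpenCV 4.12 (cv2) and the standard library are available. Lean on these libraries where they do the work, as an engineer would, in place of code of your own. Each camera call takes 0.05 s, during which the arm holds its last target. There are 200 camera calls.

## Working session

There is one attempt and no reset: what is moved stays moved. The work goes in short steps, Python scripts to look and compute and a tool call to move; the robot and the scene stay as the last step left them, time stands still between calls to the robot, and variables do not carry over. Pictures are saved under pics/ and viewed, at most 10 in all, crops included, and the job is handed in when it is done.

Besides the shell and the picture viewer there is one more tool, called as name(argument=value, ...) on one line, values as JSON. jog_arm: Moves the arm, as the interface text tells. Its arguments: {"type":"object","properties":{"plan":{"type":"string"},"grip_force":{"type":"number"}},"required":["plan"]}

```bash
mkdir -p pics; cat > h.py <<'E'
from rig import env, imaging, job, models
import numpy as np, cv2
def K(im):
    f=200/np.tan(np.radians(im["fov_y"])/2)
    return np.array([[f,0,im["cx"]],[0,f,im["cy"]],[0,0,1.]])
def cloud(im):
    "world xyz for every pixel (nan where no depth)"
    v,u=np.mgrid[0:400,0:640]
    p=cv2.undistortPoints(np.stack([u.ravel(),v.ravel()],1).astype(float)[:,None],K(im),np.array(im["distortion"])).reshape(400,640,2)
    d=im["depth"].astype(float); d[d==0]=np.nan
    c=np.dstack([p*d[...,None],d]); T=np.array(im["world_from_camera"])
    return c@T[:3,:3].T+T[:3,3]
def ray_at_z(im,uv,z):
    p=cv2.undistortPoints(np.array([[uv]],float),K(im),np.array(im["distortion"])).ravel()
    T=np.array(im["world_from_camera"]); r=T[:3,:3]@[p[0],p[1],1]
    return T[:3,3]+r*(z-T[2,3])/r[2]
def save(im,n): cv2.imwrite(f"pics/{n}.png",im["pixels"][...,::-1])
E
python3 - <<'E'
from h import *
np.set_printoptions(precision=3,suppress=True)
for c in ["top","scene"]:
    im=imaging.get_image(c); save(im,c+"0"); P=cloud(im)
    print(c,im["world_from_camera"][:3,3] if hasattr(im["world_from_camera"],'shape') else im["world_from_camera"])
    for q in ["amber_a_center","dark_a_center","tall_jar_center","squat_jar_center","carton_center","candles_center","carrier"]:
        for r in models.outline_of(c,q):
            m=r["region"]; p=P[m]; p=p[~np.isnan(p[:,0])]
            if len(p)==0: continue
            zt=np.percentile(p[:,2],95); t=p[p[:,2]>zt-.01]
            print(q,round(r["confidence"],2),np.round(r["bbox"]),"top",(t[:,:2].min(0)+t[:,:2].max(0))/2,t.mean(0),zt,np.median(im["pixels"][m],0))
    for q in ["handle_center","pocket_left","pocket_right","amber_a_center"]:
        for r in models.tip_of(c,q): print(q,round(r["confidence"],2),np.round(r["at"]))
s=env.observe(); print(s["position"],s["tool_rot"],s["grip_width"],env.tcp_to_grasp,s["time_s"])
E
```

```text
top [ 0.417 -0.01   1.386]
amber_a_center 0.73 [241. 159.  15.  18.] top [0.684 0.256] [0.683 0.256 0.064] 0.06817160228646024 [130.  67. 160.]
amber_a_center 0.55 [233. 184.  15.  17.] top [0.595 0.268] [0.595 0.269 0.065] 0.06801233373358555 [210. 177.  72.]
amber_a_center 0.46 [259. 172.  14.  19.] top [0.644 0.19 ] [0.644 0.19  0.065] 0.069172480039694 [218.  142.5 170. ]
dark_a_center 0.6 [395. 226.  18.   7.] top [ 0.464 -0.267] [ 0.463 -0.267  0.065] 0.0689790136075404 [54. 44. 39.]
tall_jar_center 0.83 [263. 133.  25.  36.] top [0.759 0.173] [0.759 0.172 0.15 ] 0.15421817374646984 [54. 44. 41.]
squat_jar_center 0.64 [455. 222.  31.  26.] top [ 0.476 -0.452] [ 0.476 -0.451  0.09 ] 0.09417045265930023 [186. 183. 182.]
carton_center 0.71 [378. 139.  23.  22.] top [ 0.746 -0.198] [ 0.746 -0.198  0.11 ] 0.11352296627654473 [215. 206.  49.]
candles_center 0.9 [180. 216.  24.  48.] top [0.489 0.458] [0.488 0.46  0.041] 0.04566531191659098 [167. 119.  26.]
carrier 0.8 [328. 207.  71.  45.] top [ 0.527 -0.041] [ 0.527 -0.042  0.152] 0.15070955379984738 [179. 159. 121.]
handle_center 0
[... 1077 characters left out ...]
149.  65.]
carton_center 0.69 [316. 198.  74.  62.] top [ 0.533 -0.041] [ 0.535 -0.04   0.151] 0.14952093892134385 [192. 163. 117.]
candles_center 0.82 [474. 233.  28.  52.] top [0.493 0.462] [0.497 0.462 0.042] 0.0457253847116072 [172. 115.  45.]
carrier 0.92 [316. 197.  76.  60.] top [ 0.533 -0.041] [ 0.535 -0.04   0.15 ] 0.1482908952796705 [192. 162. 116.]
handle_center 0.75 [315. 176.]
pocket_left 0.6 [333. 210.]
pocket_right 0.68 [297. 187.]
pocket_right 0.58 [294. 179.]
amber_a_center 0.73 [374. 249.]
amber_a_center 0.52 [395. 261.]
amber_a_center 0.5 [405. 241.]
[0.245 0.493 0.231] [[-0.896  0.445 -0.   ]
 [ 0.445  0.896 -0.   ]
 [-0.    -0.    -1.   ]] 0.08532927941309713 -0.0187 1.2
```

```bash
python3 - <<'E'
import cv2
a=cv2.imread("pics/top0.png")[110:270,160:480]
cv2.imwrite("pics/topc.png",cv2.resize(a,None,fx=2.5,fy=2.5,interpolation=cv2.INTER_CUBIC))
b=cv2.imread("pics/scene0.png")[120:320,180:500]
cv2.imwrite("pics/scenec.png",cv2.resize(b,None,fx=2.5,fy=2.5,interpolation=cv2.INTER_CUBIC))
E
```

```text
(no output)
```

View pics/topc.png

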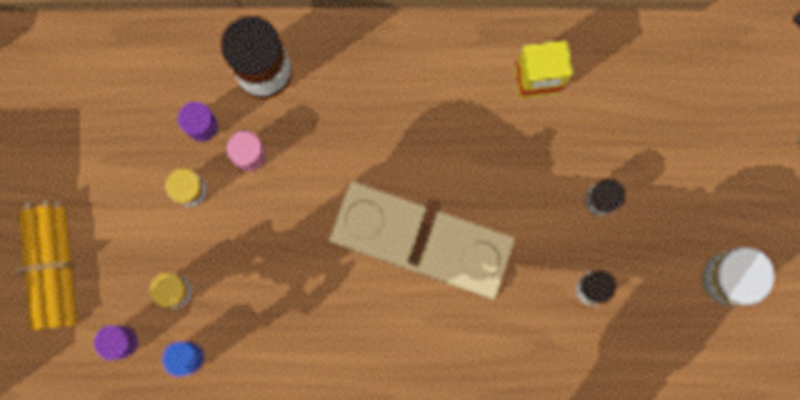

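View pics/scenec.png

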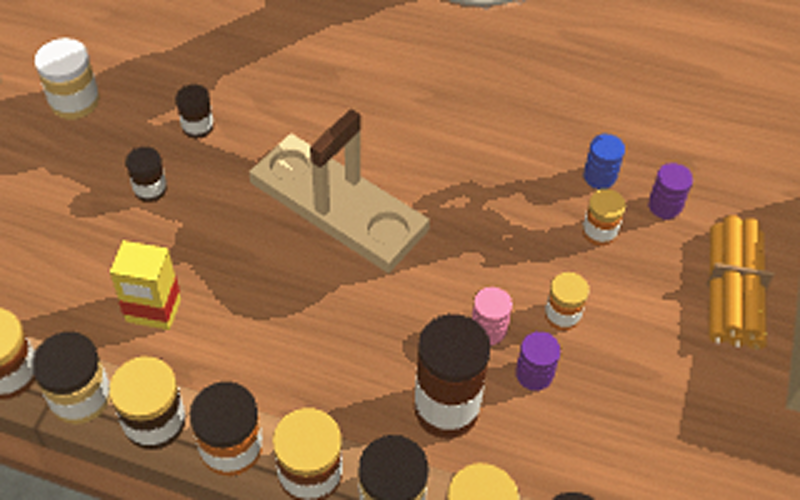

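Top image (full pixels): jar lids in the cluster are purple (239,158), pink (258,170), gold with a white label (233,184), gold (227,226), purple (206,247) and blue (233,253). The two golden-lidded ones at (233,184) and (227,226) fit, since both show amber glass and a golden lid in the enlarged scene crop at (567,300) and (604,217). The rest are look-alikes. The carrier is at (328,207), with its handle standing upright.

```bash
cat >> h.py <<'E'
np.set_printoptions(precision=4,suppress=True)
def jog(target,yaw=None):
    "print tool-axis shift (cm) from the current pose to target, and yaw turn (deg, tool z) so that tool y has world yaw"
    s=env.observe(); R=np.array(s["tool_rot"]); d=R.T@(np.array(target)-np.array(s["position"]))
    y=np.degrees(np.arctan2(R[1,1],R[0,1])); t=None
    if yaw is not None: t=-((yaw-y+90)%180-90)
    print("t",s["time_s"],"pos",s["position"],"yaw",y,"zaxis",R[:,2],"-> shift cm",d*100,"rz",t)
E
python3 - <<'E'
from h import *
im=imaging.get_image("top"); P=cloud(im); hsv=cv2.cvtColor(im["pixels"],cv2.COLOR_RGB2HSV)
B=ray_at_z(im,(227,226),.064); print("B guess",B)
for g in (B,[.597,.270]):
    m=(np.hypot(P[...,0]-g[0],P[...,1]-g[1])<.035)&(P[...,2]>.058)&(P[...,2]<.075)
    print("lid",(P[m].min(0)+P[m].max(0))/2,P[m].mean(0),m.sum())
h=(P[...,2]>.14)&(np.hypot(P[...,0]-.527,P[...,1]+.041)<.08); q=P[h][:,:2]
print("handle",q.mean(0),cv2.minAreaRect(q.astype(np.float32)))
b=(P[...,2]>.016)&(P[...,2]<.032)&(np.hypot(P[...,0]-.527,P[...,1]+.041)<.15); q=P[b][:,:2]
print("board",cv2.minAreaRect(q.astype(np.float32)))
for uv in [(304,196),(353,213)]: print(ray_at_z(im,uv,.024))
im=imaging.get_image("wrist"); s=env.observe(); R=np.array(s["tool_rot"]); T=np.array(im["world_from_camera"])
print("cam in tool",R.T@(T[:3,3]-s["position"]),R.T@T[:3,:3],im["fov_y"])
jog([.60,.272,.20]); jog([.60,.272,.20],63.6)
E
```

```text
B guess [0.4591 0.2846 0.064 ]
lid [0.4591 0.2865 0.0652] [0.459  0.287  0.0642] 149
lid [0.5949 0.2699 0.0659] [0.5951 0.2693 0.0646] 146
handle [ 0.5273 -0.042 ] ((0.5278248190879822, -0.04216207191348076), (0.01588835008442402, 0.07753334939479828), 70.618408203125)
board ((0.5279338359832764, -0.04219629615545273), (0.2295444905757904, 0.08438188582658768), 70.55582427978516)
[0.5599 0.0392 0.024 ]
[ 0.5034 -0.1228  0.024 ]
cam in tool [ 0.0692  0.0002 -0.1437] [[ 0.001  -0.9607 -0.2777]
 [ 1.      0.0008  0.0006]
 [-0.0004 -0.2777  0.9607]] 70.05935896903439
t 1.3 pos [0.2446 0.4926 0.2313] yaw 63.598481837175285 zaxis [-0. -0. -1.] -> shift cm [-41.648   -3.9566   3.1322] rz None
t 1.3 pos [0.2446 0.4926 0.2313] yaw 63.598481837175285 zaxis [-0. -0. -1.] -> shift cm [-41.648   -3.9566   3.1322] rz -0.0015181628247091794
```

jog_arm(plan="0 0 0 -3.55 -1.1 0.6 0;0 0 0 -3.55 -1.1 0.6 0;0 0 0 -3.55 -1.1 0.6 0;0 0 0 -3.55 -1.1 0.6 0;0 0 0 -3.55 -1.1 0.6 0;0 0 0 -3.55 -1.1 0.6 0;0 0 0 -3.55 -1.1 0.6 0;0 0 0 -3.55 -1.1 0.6 0;0 0 0 0 0 0 0;0 0 0 0 0 0 0", grip_force=30)

```text
time_s: 2.13
position: [0.4608, 0.2862, 0.1828]
tool_rot: [[-0.894, 0.448, -0.001], [0.448, 0.894, -0.0], [0.001, -0.001, -1.0]]
ft_force: [-0.2, -0.0, 0.8]
grip_width: 0.0856
gripper_force: 0.0
```

```bash
cat >> h.py <<'E'
def lids(im,P,g,r=.035):
    m=(np.hypot(P[...,0]-g[0],P[...,1]-g[1])<r)&(P[...,2]>.055)&(P[...,2]<.075)
    if m.sum()<30: return None
    c,rad=cv2.minEnclosingCircle(P[m][:,:2].astype(np.float32)); return np.array([*c,rad,P[m][:,2].mean()]),np.median(im["pixels"][m],0)
E
python3 - <<'E'
from h import *
im=imaging.get_image("wrist"); save(im,"w1"); P=cloud(im)
print(lids(im,P,[.459,.287]),lids(im,P,[.597,.271]))
jog([.459,.287,.026])
E
```

```text
(array([0.4622, 0.2865, 0.022 , 0.0648]), array([236., 190.,  82.])) (array([0.5974, 0.2696, 0.0224, 0.0643]), array([233., 186.,  79.]))
t 2.1833 pos [0.4599 0.2873 0.1832] yaw 63.52504223882222 zaxis [-0.0006  0.0001 -1.    ] -> shift cm [ 0.0609 -0.0612 15.719 ] rz None
```

View pics/w1.png

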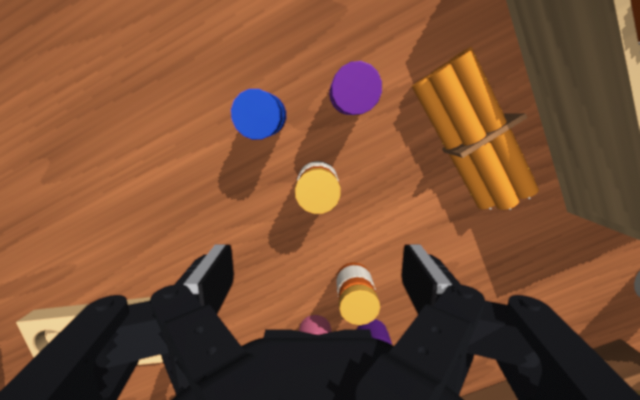

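The picture shows golden lid B at (318,190) right under the gripper and golden lid A at (359,305). The blue (258,114) and purple (356,88) look-alikes are to one side, clear of the fingers. I'm descending on B.

jog_arm(plan="0 0 0 -0.1 0 3.2 0;0 0 0 -0.1 0 3.2 0;0 0 0 0 0 3.2 0;0 0 0 0 0 3.2 0;0 0 0 0 0 2.2 0;0 0 0 0 0 1.1 0;0 0 0 0 0 0 0;0 0 0 0 0 0 255;0 0 0 0 0 0 255;0 0 0 0 0 0 255", grip_force=30)

```text
time_s: 3.02
position: [0.462, 0.2872, 0.0237]
tool_rot: [[-0.896, 0.444, 0.002], [0.444, 0.896, 0.001], [-0.002, 0.002, -1.0]]
ft_force: [0.1, 0.5, -1.0]
grip_width: 0.0518
gripper_force: 0.0
```

jog_arm(plan="0 0 0 0 0 0 255;0 0 0 0 0 0 255;0 0 0 0 0 0 255;0 0 0 0 0 0 255;0 0 0 0 0 0 255")

```text
time_s: 3.43
position: [0.462, 0.287, 0.0236]
tool_rot: [[-0.896, 0.445, 0.002], [0.445, 0.896, 0.001], [-0.001, 0.002, -1.0]]
ft_force: [-2.2, 1.6, 6.8]
grip_width: 0.0436
gripper_force: 29.9
```

jog_arm(plan="0 0 0 0 0 -1.5 255;0 0 0 0 0 -3 255;0 0 0 0 0 -3.5 255;0 0 0 0 0 -3.5 255;0 0 0 0 0 -2.5 255;0 0 0 0 0 0 255")

```text
time_s: 3.93
position: [0.4634, 0.2874, 0.1679]
tool_rot: [[-0.896, 0.444, 0.01], [0.445, 0.896, 0.003], [-0.007, 0.007, -1.0]]
ft_force: [1.1, 0.6, -1.0]
grip_width: 0.0431
gripper_force: 31.0
```

```bash
python3 - <<'E'
from h import *
jog([.557,.035,.16],70.6)
E
```

```text
t 3.9333 pos [0.4634 0.2874 0.1679] yaw 63.60801837784278 zaxis [ 0.0095  0.0034 -0.9999] -> shift cm [-19.5968 -18.4518   0.7963] rz -6.991981622157212
```

jog_arm(plan="0 0 0 -2.8 -1.5 0 255;0 0 0 -2.8 -1.5 0 255;0 0 0 -2.8 -1.5 0 255;0 0 0 -2.8 -1.5 0.1 255;0 0 0 -2.8 -1.5 0.1 255;0 0 0 -2.8 -1.5 0.1 255;0 0 0 -2.8 -1.5 0.1 255;0 0 -7 0 0 0 255;0 0 0 0 0 0 255;0 0 0 0 0 0 255")

```text
time_s: 4.77
position: [0.5899, 0.1055, 0.1576]
tool_rot: [[-0.942, 0.335, -0.002], [0.335, 0.942, 0.0], [0.002, -0.0, -1.0]]
ft_force: [-0.4, 0.2, -1.4]
grip_width: 0.0432
gripper_force: 31.1
```

```bash
cat >> h.py <<'E'
def board(P,c=(.53,-.041)):
    n=np.hypot(P[...,0]-c[0],P[...,1]-c[1])<.16
    b=n&(P[...,2]>.018)&(P[...,2]<.030); h=n&(P[...,2]>.146)&(P[...,2]<.16)
    return [cv2.minAreaRect(P[m][:,:2].astype(np.float32)) if m.sum()>20 else None for m in (b,h)]
E
python3 - <<'E'
from h import *
im=imaging.get_image("wrist"); save(im,"w2"); P=cloud(im)
print(board(P))
for q in ["pocket_left","pocket_right","handle_center","amber_a_center"]:
    for r in models.tip_of("wrist",q): print(q,round(r["confidence"],2),np.round(r["at"]),ray_at_z(im,r["at"],.024))
s=env.observe(); R=np.array(s["tool_rot"]); L=(P-s["position"])@R   # tool frame
m=(np.hypot(L[...,0],L[...,1])<.04)&(L[...,2]<.06)&(L[...,2]>-.07)
for z in np.arange(-.07,.05,.01):
    k=m&(abs(L[...,2]-z-.005)<.005)
    if k.sum()>20: print(round(z,3),k.sum(),L[k].min(0),L[k].max(0),np.median(im["pixels"][k],0))
jog([.557,.035,.16],70.6)
E
```

```text
[((0.5301914811134338, -0.042615823447704315), (0.23211587965488434, 0.08433930575847626), 70.62144470214844), ((0.5566635727882385, 0.028535932302474976), (0.16942772269248962, 0.07874345779418945), 69.68206787109375)]
pocket_left 0.71 [236. 180.] [0.5566 0.032  0.024 ]
pocket_right 0.64 [ 73. 181.] [ 0.5028 -0.1216  0.024 ]
handle_center 0.91 [ 58. 223.] [ 0.5358 -0.1619  0.024 ]
handle_center 0.74 [170. 176.] [ 0.5308 -0.0287  0.024 ]
amber_a_center 0.94 [488. 227.] [0.6897 0.2597 0.024 ]
amber_a_center 0.84 [415. 213.] [0.6493 0.1919 0.024 ]
-0.07 537 [ 0.0098 -0.0322 -0.07  ] [ 0.0164  0.0311 -0.06  ] [21. 21. 24.]
-0.06 2235 [-0.0096 -0.04   -0.06  ] [ 0.0125  0.04   -0.05  ] [21. 21. 24.]
-0.05 7465 [-0.022  -0.0396 -0.05  ] [ 0.0212  0.0396 -0.04  ] [220. 168.  70.]
-0.04 2813 [-0.023  -0.0357 -0.04  ] [ 0.0215  0.0348 -0.03  ] [154. 117.  50.]
-0.03 1172 [ 0.0023 -0.0357 -0.03  ] [ 0.021  0.035 -0.02 ] [118.  73.  32.]
-0.02 1205 [ 0.0017 -0.0356 -0.02  ] [ 0.0217  0.0353 -0.01  ] [131.  84.  66.]
-0.01 598 [ 0.0036 -0.0337 -0.01  ] [ 0.0217  0.0331 -0.0001] [169.5 160.  149.5]
0.0 362 [ 0.0077 -0.0206  0.    ] [0.0217 0.02   0.01  ] [180.5 171.  159. ]
0.01 208 [ 0.0083 -0.0203  0.01  ] [0.0215 0.0182 0.02  ] [152.  99.  73.]
t 5.0167 pos [0.5901 0.1062 0.1585] yaw 70.58792883693707 zaxis [ 0.0001  0.     -1.    ] -> shift cm [ 0.7549 -7.8132 -0.1546] rz -0.012071163062927326
```

View pics/w2.png

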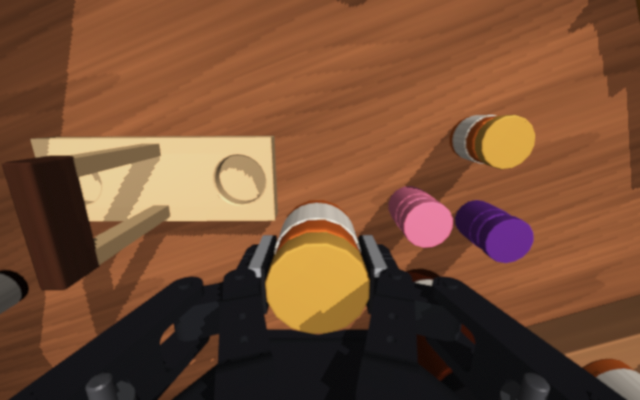

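The picture shows jar B held upright in the jaws at (318,280), pocket_left empty at (240,178), the handle at (45,220), and jar A at (507,141).

```bash
cat >> h.py <<'E'
def pocket(im,P,g):
    "fit mouth circle: pixels whose z=.024 ray point is near g and whose depth lies well below the board top"
    v,u=np.mgrid[0:400,0:640]
    p=cv2.undistortPoints(np.stack([u.ravel(),v.ravel()],1).astype(float)[:,None],K(im),np.array(im["distortion"])).reshape(400,640,2)
    T=np.array(im["world_from_camera"]); r=np.dstack([p,np.ones((400,640))])@T[:3,:3].T
    X=T[:3,3]+r*((.024-T[2,3])/r[...,2])[...,None]
    n=np.hypot(X[...,0]-g[0],X[...,1]-g[1])
    zb=np.nanmedian(P[(n>.028)&(n<.036)][:,2])
    m=(n<.032)&(P[...,2]<zb-.004)
    m=cv2.morphologyEx(m.astype(np.uint8),cv2.MORPH_OPEN,np.ones((3,3)))>0
    c,rad=cv2.minEnclosingCircle(X[m][:,:2].astype(np.float32)); return c,rad,X[m].mean(0),m.sum(),zb
E
python3 - <<'E'
from h import *
im=imaging.get_image("wrist"); P=cloud(im)
print(pocket(im,P,(.557,.034)))
n=(np.hypot(P[...,0]-.557,P[...,1]-.034)<.055)&(abs(P[...,2]-.024)<.005)
q=P[n][:,:2]; 
# board far end/edges in carrier axes
a=np.radians(70.6); ey=np.array([np.cos(a),np.sin(a)]); ex=np.array([ey[1],-ey[0]])
print("end y",np.percentile(q@ey,99.5),"x edges",np.percentile(q@ex,[.5,99.5]))
ym=np.percentile(q@ey,99.5)-.115+.082; xm=np.percentile(q@ex,[.5,99.5]).mean(); print("pocket by edges",ex*xm+ey*ym)
E
```

```text
((0.5573870539665222, 0.03594230115413666), 0.024714376777410507, array([0.557 , 0.0364, 0.024 ]), np.int64(1840), np.float64(0.025080218239262098))
end y 0.25176917017011063 x edges [0.4723 0.5555]
pocket by edges [0.5574 0.0356]
```

jog_arm(plan="0 0 0 0.26 -2.6 0 255;0 0 0 0.26 -2.6 0 255;0 0 0 0.26 -2.55 0 255;0 0 0 0 0 2.5 255;0 0 0 0 0 3.2 255;0 0 0 0 0 3 255;0 0 0 0 0 1.4 255;0 0 0 0 0 0 255;0 0 0 0 0 0 255;0 0 0 0 0 0 255")

```text
time_s: 5.9
position: [0.5581, 0.035, 0.0587]
tool_rot: [[-0.943, 0.332, 0.002], [0.332, 0.943, -0.0], [-0.002, 0.0, -1.0]]
ft_force: [0.0, -0.2, -1.4]
grip_width: 0.0435
gripper_force: 31.2
```

```bash
python3 - <<'E'
from h import *
jog([.557,.0357,.032],70.6)
im=imaging.get_image("wrist"); save(im,"w3"); jog([.557,.0357,.032],70.6)
E
```

```text
t 5.9 pos [0.5581 0.035  0.0587] yaw 70.6027841271629 zaxis [ 0.0024 -0.0003 -1.    ] -> shift cm [0.1368 0.0253 2.6669] rz 0.0027841271629114317
t 5.95 pos [0.5582 0.035  0.0588] yaw 70.60547344328334 zaxis [ 0.0028 -0.0004 -1.    ] -> shift cm [0.1454 0.0265 2.6836] rz 0.005473443283349866
```

View pics/w3.png

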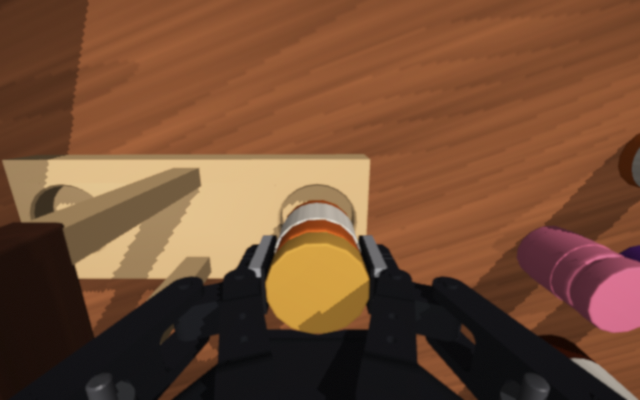

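The picture shows the jar's foot at (317,215), centred left to right in the pocket mouth (279–356). I'm correcting 1.4 mm along tool x and lowering.

jog_arm(plan="0 0 0 0.14 0.02 0 255;0 0 0 0 0 0.6 255;0 0 0 0 0 0.5 255;0 0 0 0 0 0.4 255;0 0 0 0 0 0.4 255;0 0 0 0 0 0.4 255;0 0 0 0 0 0.3 255;0 0 0 0 0 0 255;0 0 0 0 0 0 255")

```text
time_s: 6.7
position: [0.5561, 0.0356, 0.0316]
tool_rot: [[-0.943, 0.332, 0.0], [0.332, 0.943, -0.0], [-0.0, -0.0, -1.0]]
ft_force: [-1.6, -0.7, 5.4]
grip_width: 0.0432
gripper_force: 31.5
```

jog_arm(plan="0 0 0 0 0 0 120;0 0 0 0 0 0 60;0 0 0 0 0 0 30;0 0 0 0 0 0 30;0 0 0 0 0 -2 30;0 0 0 0 0 -3.5 30;0 0 0 0 0 -3.5 30;0 0 0 0 0 -3.5 0;0 0 0 0 0 0 0;0 0 0 0 0 0 0")

```text
time_s: 7.53
position: [0.5568, 0.0355, 0.158]
tool_rot: [[-0.943, 0.332, 0.004], [0.332, 0.943, -0.001], [-0.004, 0.001, -1.0]]
ft_force: [0.6, -0.0, -0.8]
grip_width: 0.0855
gripper_force: 0.0
```

```bash
python3 - <<'E'
from h import *
im=imaging.get_image("wrist"); P=cloud(im)
m=(np.hypot(P[...,0]-.557,P[...,1]-.0357)<.03)&(P[...,2]>.05)&(P[...,2]<.09)
print("jar",cv2.minEnclosingCircle(P[m][:,:2].astype(np.float32)),np.median(P[m][:,2]),P[m][:,2].std(), m.sum())
jog([.5985,.2703,.18],63.6)
E
```

```text
jar ((0.5566077828407288, 0.03605574741959572), 0.02213195152580738) 0.0729990577853889 0.0037209500494882523 2168
t 7.5833 pos [0.556  0.0356 0.1563] yaw 70.59729320742937 zaxis [ 0.0005 -0.0001 -1.    ] -> shift cm [ 3.7875 23.5507 -2.37  ] rz 6.997293207429379
```

jog_arm(plan="0 0 0 0.5 3.3 0 0;0 0 0 0.5 3.3 0 0;0 0 0 0.5 3.3 0 0;0 0 0 0.5 3.3 0 0;0 0 0 0.5 3.3 0 0;0 0 0 0.5 3.3 0 0;0 0 0 0.5 3.3 0 0;0 0 0 0.3 0.4 0 0;0 0 0 0 0 0 0;0 0 0 0 0 0 0")

```text
time_s: 8.42
position: [0.5978, 0.2694, 0.1547]
tool_rot: [[-0.943, 0.332, -0.003], [0.332, 0.943, -0.001], [0.002, -0.002, -1.0]]
ft_force: [0.5, 0.0, -0.3]
grip_width: 0.0855
gripper_force: 0.0
```

```bash
python3 - <<'E'
from h import *
im=imaging.get_image("wrist"); P=cloud(im)
L=lids(im,P,[.598,.2697]); print(L); print(lids(im,P,[.645,.191]),lids(im,P,[.686,.257]))
jog([*L[0][:2],.0235])
E
```

```text
(array([0.5973, 0.2698, 0.022 , 0.0648]), array([233., 186.,  80.]))
(array([0.6461, 0.1906, 0.0225, 0.0643]), array([240., 139., 174.])) (array([0.6859, 0.2565, 0.0224, 0.0643]), array([116.,  49., 154.]))
t 8.4667 pos [0.598  0.2688 0.1552] yaw 70.56062164937056 zaxis [-0.002  -0.0008 -1.    ] -> shift cm [ 0.0821  0.089  13.1742] rz None
```

The golden-lidded jar is at (0.597, 0.270), colour-checked as gold, with pink and purple clear of it. I'm descending and gripping.

jog_arm(plan="0 0 0 0.08 0.05 3.2 0;0 0 0 0 0 3.2 0;0 0 0 0 0 3.2 0;0 0 0 0 0 2.4 0;0 0 0 0 0 1.1 0;0 0 0 0 0 0 0;0 0 0 0 0 0 255;0 0 0 0 0 0 255;0 0 0 0 0 0 255;0 0 0 0 0 0 255")

```text
time_s: 9.3
position: [0.5985, 0.2706, 0.0272]
tool_rot: [[-0.943, 0.332, 0.003], [0.332, 0.943, 0.001], [-0.003, 0.001, -1.0]]
ft_force: [-0.1, -0.5, 4.8]
grip_width: 0.0437
gripper_force: 30.1
```

jog_arm(plan="0 0 0 0 0 0 255;0 0 0 0 0 0 255;0 0 0 0 0 0 255;0 0 0 0 0 0 255")

```text
time_s: 9.63
position: [0.5985, 0.2707, 0.0271]
tool_rot: [[-0.943, 0.332, 0.003], [0.332, 0.943, 0.0], [-0.003, 0.001, -1.0]]
ft_force: [-0.8, -0.8, 6.3]
grip_width: 0.0433
gripper_force: 30.3
```

jog_arm(plan="0 0 0 0 0 -1.5 255;0 0 0 0 0 -3 255;0 0 0 0 0 -3.8 255;0 0 0 0 0 -3.8 255;0 0 0 0 0 -3.5 255;0 0 0 0 0 -2.4 255;0 0 0 -0.3 -2.5 0 255;0 0 0 -0.3 -3.7 0 255;0 0 0 -0.3 -3.7 0 255;0 0 0 -0.3 -3.7 0 255")

```text
time_s: 10.47
position: [0.563, 0.1372, 0.2057]
tool_rot: [[-0.944, 0.331, 0.001], [0.331, 0.944, -0.0], [-0.001, 0.0, -1.0]]
ft_force: [1.0, -0.4, -1.0]
grip_width: 0.0433
gripper_force: 30.9
```

jog_arm(plan="0 0 0 -0.3 -3.7 0 255;0 0 0 -0.3 -3.7 0 255;0 0 0 -0.3 -3.7 0 255;0 0 0 -0.3 -3.7 0 255;0 0 0 -0.3 -3.7 0 255;0 0 0 -0.3 -3.7 0 255;0 0 0 -0.3 -3.7 0 255;0 0 0 -0.3 -3.7 0 255;0 0 0 -0.3 -3.7 0 255;0 0 0 0 -1 0 255")

```text
time_s: 11.3
position: [0.4743, -0.1983, 0.2057]
tool_rot: [[-0.942, 0.336, 0.0], [0.336, 0.942, -0.002], [-0.001, -0.001, -1.0]]
ft_force: [-0.5, -0.4, -0.6]
grip_width: 0.043
gripper_force: 31.0
```

jog_arm(plan="0 0 0 0 0 3 255;0 0 0 0 0 1.5 255;0 0 0 0 0 0 255;0 0 0 0 0 0 255")

```text
time_s: 11.63
position: [0.4754, -0.1938, 0.1606]
tool_rot: [[-0.943, 0.332, -0.001], [0.332, 0.943, 0.0], [0.001, 0.0, -1.0]]
ft_force: [-0.6, 0.3, -0.4]
grip_width: 0.0431
gripper_force: 31.0
```

```bash
python3 - <<'E'
from h import *
im=imaging.get_image("wrist"); save(im,"w4"); P=cloud(im)
c=pocket(im,P,(.503,-.119)); print(c,board(P)[0])
s=env.observe(); R=np.array(s["tool_rot"]); L=(P-s["position"])@R
m=(np.hypot(L[...,0],L[...,1])<.03)&(L[...,2]>-.046)&(L[...,2]<-.033)&(im["pixels"][...,0]>120)
print("lid in tool",cv2.minEnclosingCircle(L[m][:,:2].astype(np.float32)),L[m].min(0),L[m].max(0))
jog([*c[0],.06],70.6)
E
```

```text
((0.5028417706489563, -0.11933645606040955), 0.02474104054272175, array([ 0.502 , -0.1195,  0.024 ]), np.int64(1755), np.float64(0.02507595674302615)) ((0.5302784442901611, -0.04161589592695236), (0.2310308963060379, 0.0845654308795929), 70.76284790039062)
lid in tool ((0.0047767069190740585, 0.0003485084162093699), 0.025965280830860138) [-0.0211 -0.0251 -0.0413] [ 0.0226  0.0258 -0.0347]
t 11.6833 pos [ 0.4759 -0.194   0.1614] yaw 70.6268318135141 zaxis [ 0.0011 -0.0007 -1.    ] -> shift cm [-0.0525  7.9444 10.1354] rz 0.02683181351410724
```

View pics/w4.png

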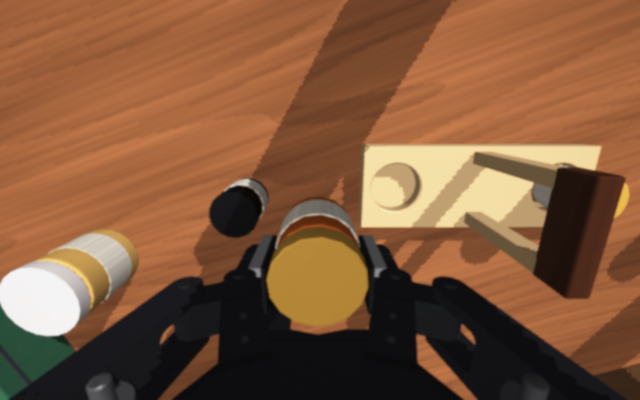

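The picture shows jar A held at (317,275), pocket_right empty at (395,186), and jar B in the far pocket behind the handle at (560,190). The dark jar at (237,210) is clear.

jog_arm(plan="0 0 0 -0.05 2.7 0 255;0 0 0 -0.05 2.7 0 255;0 0 0 0 2.54 0 255;0 0 0 0 0 2.8 255;0 0 0 0 0 3.2 255;0 0 0 0 0 2.8 255;0 0 0 0 0 1 255;0 0 0 0 0 0 255;0 0 0 0 0 0 255;0 0 0 0 0 0 255")

```text
time_s: 12.52
position: [0.5038, -0.1199, 0.0641]
tool_rot: [[-0.943, 0.332, 0.003], [0.332, 0.943, -0.002], [-0.003, -0.0, -1.0]]
ft_force: [-0.8, -0.9, -0.7]
grip_width: 0.0435
gripper_force: 31.1
```

```bash
python3 - <<'E'
from h import *
jog([.5036,-.1196,.0352],70.6)
E
```

```text
t 12.5167 pos [ 0.5038 -0.1199  0.0641] yaw 70.61662858598068 zaxis [ 0.003  -0.0015 -1.    ] -> shift cm [0.0397 0.0253 2.8876] rz 0.016628585980683397
```

jog_arm(plan="0 0 0 0.03 0.03 0.6 255;0 0 0 0 0 0.6 255;0 0 0 0 0 0.5 255;0 0 0 0 0 0.4 255;0 0 0 0 0 0.4 255;0 0 0 0 0 0.3 255;0 0 0 0 0 0 255;0 0 0 0 0 0 255")

```text
time_s: 13.18
position: [0.5026, -0.1193, 0.0349]
tool_rot: [[-0.943, 0.332, 0.001], [0.332, 0.943, -0.0], [-0.001, -0.0, -1.0]]
ft_force: [-1.7, 1.3, 9.2]
grip_width: 0.0432
gripper_force: 32.0
```

Seated at z = 0.035, as expected. I'm releasing, rising and looking again.

jog_arm(plan="0 0 0 0 0 0 120;0 0 0 0 0 0 60;0 0 0 0 0 0 30;0 0 0 0 0 0 30;0 0 0 0 0 -2 30;0 0 0 0 0 -3.5 30;0 0 0 0 0 -4 30;0 0 0 0 0 -4 0;0 0 0 0 0 -4 0;0 0 0 0 0 -4 0")

```text
time_s: 14.02
position: [0.5021, -0.119, 0.2514]
tool_rot: [[-0.943, 0.332, -0.0], [0.332, 0.943, 0.0], [0.0, 0.0, -1.0]]
ft_force: [0.6, 0.1, -0.7]
grip_width: 0.0855
gripper_force: 0.0
```

jog_arm(plan="0 0 0 0 0 -3 0;0 0 0 0 0 0 0;0 0 0 0 0 0 0")

```text
time_s: 14.27
position: [0.5028, -0.1194, 0.2804]
tool_rot: [[-0.943, 0.332, 0.003], [0.332, 0.943, -0.001], [-0.003, -0.0, -1.0]]
ft_force: [0.3, 0.2, -0.6]
grip_width: 0.0856
gripper_force: 0.0
```

```bash
python3 - <<'E'
from h import *
im=imaging.get_image("wrist"); save(im,"w5"); P=cloud(im)
for g in [(.5028,-.1193),(.5574,.0356)]:
    m=(np.hypot(P[...,0]-g[0],P[...,1]-g[1])<.03)&(P[...,2]>.066)&(P[...,2]<.082)
    if m.sum()>20: print("jar",cv2.minEnclosingCircle(P[m][:,:2].astype(np.float32)),np.median(P[m][:,2]),m.sum())
print(board(P)); jog([.5302,-.042,.25],70.6)
E
```

```text
jar ((0.5020169615745544, -0.11818099766969681), 0.021944548934698105) 0.07303859260694584 941
jar ((0.5568549633026123, 0.03565171733498573), 0.022375719621777534) 0.07303853167065419 976
[((0.5303462147712708, -0.04163423925638199), (0.22996194660663605, 0.08423738926649094), 70.75149536132812), ((0.5297355055809021, -0.04186810553073883), (0.016548773273825645, 0.07714559137821198), 70.9385757446289)]
t 14.3167 pos [ 0.5023 -0.1191  0.2788] yaw 70.59758602305149 zaxis [-0.0004  0.0002 -1.    ] -> shift cm [-0.0685  8.2007  2.8816] rz -0.0024139769485032048
```

View pics/w5.png

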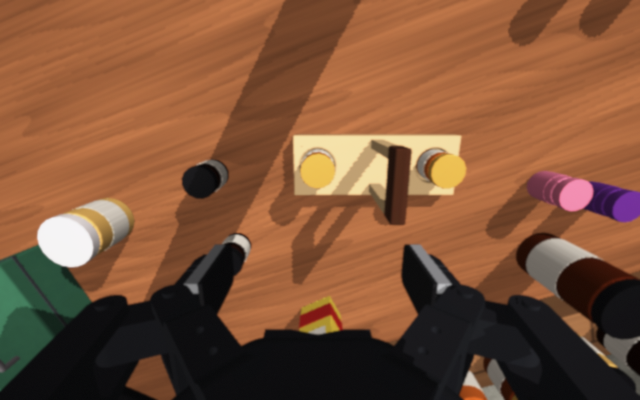

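The picture shows both golden lids in the pockets at (318,168) and (445,170), with the handle bar at (398,185) free between them. I'm going to the handle.

jog_arm(plan="0 0 0 -0.04 2.8 0 0;0 0 0 0 2.8 0 0;0 0 0 0 2.6 0 0;0 0 0 0 0 0 0;0 0 0 0 0 3 0;0 0 0 0 0 3.4 0;0 0 0 0 0 2 0;0 0 0 0 0 0 0;0 0 0 0 0 0 0")

```text
time_s: 15.07
position: [0.5296, -0.0422, 0.1942]
tool_rot: [[-0.943, 0.332, -0.003], [0.332, 0.943, 0.001], [0.003, -0.0, -1.0]]
ft_force: [-0.8, 0.0, 0.9]
grip_width: 0.0854
gripper_force: 0.0
```

```bash
python3 - <<'E'
from h import *
im=imaging.get_image("wrist"); P=cloud(im)
print(board(P)[1]); jog([.530,-.0418,.115],70.75)
E
```

```text
((0.5300908088684082, -0.041909366846084595), (0.016007741913199425, 0.07780661433935165), 70.43830108642578)
t 15.1167 pos [ 0.5303 -0.0424  0.1956] yaw 70.58182533693157 zaxis [-0.0003  0.0001 -1.    ] -> shift cm [0.0446 0.0427 8.0605] rz -0.16817466306842732
```

jog_arm(plan="0 0 0 0.03 0.04 3 0;0 0 0 0 0 3 0;0 0 0 0 0 2 0;0 0 0 0 0 0 0;0 0 0 0 0 0 120;0 0 0 0 0 0 160;0 0 0 0 0 0 200;0 0 0 0 0 0 255;0 0 0 0 0 0 255;0 0 0 0 0 0 255", grip_force=60)

```text
time_s: 15.95
position: [0.5303, -0.0417, 0.1161]
tool_rot: [[-0.943, 0.332, 0.001], [0.332, 0.943, -0.001], [-0.001, -0.0, -1.0]]
ft_force: [-1.6, 1.6, 2.5]
grip_width: 0.0152
gripper_force: 59.0
```

jog_arm(plan="0 0 0 0 0 0 255;0 0 0 0 0 0 255;0 0 0 0 0 0 255;0 0 0 0 0 0 255;0 0 0 0 0 0 255")

```text
time_s: 16.37
position: [0.5303, -0.0417, 0.1161]
tool_rot: [[-0.943, 0.332, 0.001], [0.332, 0.943, -0.001], [-0.001, -0.0, -1.0]]
ft_force: [-2.2, -0.1, 6.4]
grip_width: 0.0152
gripper_force: 59.4
```

Gripped. I'm lifting 10 cm gently.

jog_arm(plan="0 0 0 0 0 -0.3 255;0 0 0 0 0 -0.6 255;0 0 0 0 0 -1 255;0 0 0 0 0 -1.4 255;0 0 0 0 0 -1.6 255;0 0 0 0 0 -1.6 255;0 0 0 0 0 -1.5 255;0 0 0 0 0 -1.2 255;0 0 0 0 0 -0.8 255;0 0 0 0 0 -0.4 255")

```text
time_s: 17.2
position: [0.53, -0.0415, 0.22]
tool_rot: [[-0.943, 0.332, 0.0], [0.332, 0.943, -0.0], [-0.0, 0.0, -1.0]]
ft_force: [0.3, -0.3, -7.3]
grip_width: 0.0156
gripper_force: 58.6
```

jog_arm(plan="0 0 0 0 0 -0.1 255;0 0 0 0 0 0 255;0 0 0 0 0 0 255;0 0 0 0 0 0 255;0 0 0 0 0 0 255;0 0 0 0 0 0 255;0 0 0 0 0 0 255;0 0 0 0 0 0 255;0 0 0 0 0 0 255;0 0 0 0 0 0 255")

```text
time_s: 18.03
position: [0.53, -0.0416, 0.2203]
tool_rot: [[-0.943, 0.332, 0.0], [0.332, 0.943, -0.0], [-0.0, -0.0, -1.0]]
ft_force: [-0.2, 0.1, -7.7]
grip_width: 0.0154
gripper_force: 58.6
```

```bash
python3 - <<'E'
from h import *
im=imaging.get_image("scene"); cv2.imwrite("pics/s6.png",cv2.resize(im["pixels"][80:280,200:440,::-1],None,fx=3,fy=3)); P=cloud(im)
z0=P[...,2]; n=(np.hypot(P[...,0]-.533,P[...,1]+.041)<.13)&(z0>.11)&(z0<.14)
A=np.c_[P[n][:,:2],np.ones(n.sum())]; z=P[n][:,2]
for _ in range(4):
    k=np.linalg.lstsq(A,z,rcond=None)[0]; g=abs(A@k-z)<.003; A,z=A[g],z[g]
print("board top tilt",k[:2],"z",z.mean(),len(z)); s=env.observe(); print(s["position"],s["wrist_torque"],s["ft_force"],s["grip_width"],s["qvel"])
E
```

```text
board top tilt [-0.0426  0.0071] z 0.12869230722053507 683
[ 0.53   -0.0415  0.2203] [-0.0376  0.0077 -0.0534] [-0.3891  0.5069 -6.9932] 0.015321250338086963 [ 0.055   0.015  -0.0141  0.0481  0.092  -0.0701]
```

View pics/s6.png

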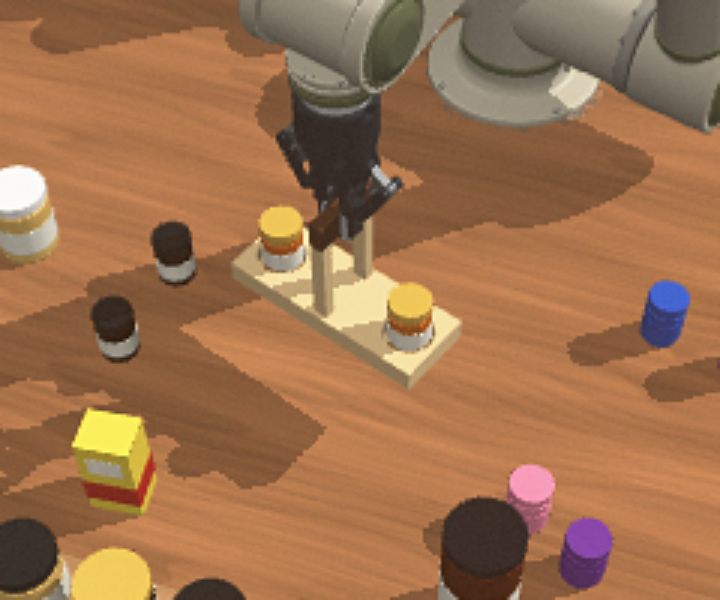

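The picture shows the carrier level in the air at (345,300), with both golden-lidded jars in their pockets at (282,238) and (409,317). The fingers hold the bar and everything else is where it was. I'm handing in.

```bash
python3 -c "
from rig import job; print(job.close_job())"
```

```text
the job is handed in; nothing more can be done
None
```

Both amber jars stand in the carrier's pockets, and I handed the job in with the arm holding the carrier steady about 10 cm above the table, at about 18 s of the allowed 72 s; the measured tilt was about 0.04 rad against the 0.1 limit, and no verdict was returned.

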